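Tong the round desiccant canister out of the filter well

ROBOT

A 7-joint arm with a two-finger parallel gripper is mounted at the origin on the work surface. World frame = base frame: x ahead of the robot, y to its left, z up, the work surface at z = 0. Lengths are in m, angles in rad, forces in N, time in s.
With the tool pointing down it reaches from about 0.425 to 0.925 m from the base axis. Payload 6.8 kg.
Tool frame: the origin (TCP) lies at the very end of the fingers, on their centre line; the grasp point (between the pads) lies 19 mm behind it; z points along the fingers, y is the line along which they close (so a half turn about z gives the same grasp; the last joint's range is limited). The gripper opens to 85 mm and grips with 20 to 120 N. Pads are 22 mm wide; open, the fingers measure 114 mm over their backs; the gripper's body (76 mm by 85 mm) begins 54 mm behind the grasp point. The pads swing forward as they close: fully open they stand 13 mm farther back than shut.
Start: joints at [-1.278, 0.477, 0.022, 1.555, -0.011, 1.109, -0.083], TCP at [0.263, 0.622, 0.231] pointing down, gripper open.
Joint ranges: [-2.96, 2.96], [-0.34, 2.1], [-1.41, 1.46], [0.24, 2.44], [-1.37, 4.51], [0.17, 1.92], [-2.96, 2.96]. Speed limits (rad/s): [2.39, 2.39, 3.14, 3.14, 3.14, 3.14, 3.14].

INTERFACE

Orientations are given as a unit quaternion [w, x, y, z].
In Python, from station import get_obs, read_camera, hand_in gives the robot as it stands.
- The arm moves only by the tool arm_command, never from a script. Its argument "commands" is one flat list of numbers, 7 for each row, row after row: the shift along the tool's x, y, z in m, then the turn, a rotation vector about the tool's x, y, z in degrees, then the opening, from 0 (shut) to 1 (fully open). In form: [tx, ty, tz, rx, ry, rz, fingers, tx, ty, tz, rx, ry, rz, fingers, ...]. A call has 1 to 8 rows; each row is the pose to reach, as a shift and turn from the pose commanded when the call began, along the tool's axes at that moment; what a row does not reach only later rows make up. A row lasts 1/10 s, in which the tool goes at most 50 mm and 8.59 degrees, less where a joint would pass 70% of its speed; a pose out of reach is approached as far as the arm can. A call with a gripper value outside its range is refused whole. The fingers move at their own pace and stop on an object; "force" is the grip in N (left out, the last holds). Time passes only in rows, so rows that repeat a pose let the fingers close. It gives the time, the measured TCP pose, the force, the opening and the grip force at its end, in the units of the state.
- get_obs(): the state, without advancing time (a new reading comes with each control period).
- read_camera(name): name is "scene" or "top" or "wrist"; returns a dict with "img" (420x560x3 uint8, red, green, blue), "camera_matrix" (3x3 intrinsics, pixels), "pose" (4x4, takes a point from camera to world coordinates). Camera axes: x right, y down, z forward; pixel columns grow to the right and rows downward; lengths in m; the calibration is good to about 2 mm. The wrist camera is an equidistant fisheye: a pixel r from the principal point sees the ray r / f radians off the axis. A picture is of the moment at which its call begins. There is no depth.
- hand_in(): hands the job in; it is judged then, once.
The state is a dict: "t": time; "q": joint angles; "joint_vel": joint speeds; "joint_torque": joint torques, N m; "eef_pos": TCP position; "tool_rot": TCP orientation; "contact_force": force on the tool from outside, world axes, zero at the start; "torque": the same for the moment, N m; "gripper_width": opening from 0.0 (shut) to 1.0 (fully open); "grasp_force": force on a finger pad.
Only numpy, scipy, OpenCV 4.12 (cv2) and the standard library are available. Lean on these libraries where they do the work, as an engineer would, in place of code of your own. Each camera call takes 0.05 s, during which the arm holds its last target. There are 200 camera calls.

TASK

Take the spring tongs out of their wooden block and, with the tongs and not with the gripper's own fingers, pick the round desiccant canister out of its deep pocket in the plywood well so that its indicator can be checked. Leave everything else in the well where it is. Finish while still holding: the tongs upright and squeezed shut on the canister, the canister hanging still with its underside about 5 cm above the rim of the well and touching nothing but the tongs.

Things in the scene. Friction and masses are not known exactly. Their poses are not given: they have to be found in the camera images.
- tongs_grip (a point): Where to grip the tongs: midway between their two thumb bars, 114 mm above the tips, 39 mm below the top of the head. z up along the tongs, y from arm to arm (squeeze along it), x across. The bars are rubber rods, 12 mm round, 20 mm long along x, one outside each arm; open, they measure 41 mm over both. Arms are hinged 34 mm above this point.
- tongs_tip (a point): Point between the tips at their lower end, 114 mm below tongs_grip, same axes. Rubber tip pads, 14 mm wide (x), 26 mm high, 6 mm thick. Open: 54 mm apart inside, 67 mm over the outside. Bars squeezed to 39.5 mm: tips about 46 mm apart. Bars at about 34.5 mm: tips meet the 24 mm canister; send the fingers to 25 mm or less to grip it.
- tongs: Steel spring tongs, 153 mm tall, 90 g, standing upright, tips down; head 22 x 24 mm, two 12 mm wide arms. Origin between the tips, lower end; same axes. Springs hold them open: at the bars about 9 N starts to squeeze them, 12 N brings the bars to 39.5 mm (good for carrying them open), 19 N brings the tips to the canister; 40 to 70 N at the bars then grips it well.
- stand: Fixed wooden block, 60 mm (x) x 110 mm (y) x 60 mm high, in which the tongs stand with their spread along its y. Origin at the centre of its underside. The slot is 17 mm (x) by 73 mm (y) and 50 mm deep; the tongs come out straight up.
- well: Fixed plywood well, 250 (x) x 300 (y) mm, rim 80 mm above its underside, floor and walls 8 mm thick. Origin: centre of underside. On its -x side three pockets, 89 mm square, 72 mm deep, centred at x -72, y -97, 0, +97 mm; each holds one thing (round or square canister or dispenser, any order) within 6 mm of its middle. Rear bay: filters, hex key, wrench, blower, none over 82 mm high.
- canister: The round desiccant canister, plain aluminium, 24 mm diameter, 34 mm tall, about 35 g, standing on the pocket floor. Origin at the centre of its underside, z up its axis.
- canister_center (a point): Centre of the round canister, half-way up (17 mm above its underside).
- square_canister: A square aluminium canister, 26 x 26 x 34 mm, to be left alone. Origin at the centre of its underside.
- dispenser: White push-button silica dispenser, 42 x 48 mm, 54 mm tall, to be left alone. Origin at the centre of its underside.
- blower: Red dust blower standing in the rear bay, 52 mm diameter, 74 mm tall, to be left alone. Origin at the centre of its underside.
There are look-alikes about, which are no part of the job. Of the things that look like the tongs, the smallest one is meant.

How it is judged:
By the outcome, as a careful person would: the job done as asked, in the order asked, and still so for the second after the job is handed in, while the arm keeps its last pose, push and grip.
It also fails if it takes over 42 s, if anything falls off the work surface, if the arm or the gripper's body presses on something with over 40 N, if the wrist force passes 120 N, or if a joint passes its speed limit or range.

## Working session

There is one attempt and no reset: what is moved stays moved. The work goes in short steps, Python scripts to look and compute and a tool call to move; the robot and the scene stay as the last step left them, time stands still between calls to the robot, and variables do not carry over. Pictures are saved under pics/ and viewed, at most 10 in all, crops included, and the job is handed in when it is done.

Besides the shell and the picture viewer there is one more tool, called after "Emit:" as name(argument=value, ...), one argument or row to a line, values as JSON. arm_command: Moves the arm, as the interface text tells. Its arguments: {"type":"object","properties":{"commands":{"type":"array","items":{"type":"number"}},"force":{"type":"number"}},"required":["commands"]}

```bash
mkdir -p pics; ls
python3 - <<'E'
from station import *
import cv2,numpy as np
o=get_obs();print(o['eef_pos'],o['tool_rot'],o['gripper_width'])
for n in['scene','top']:
    c=read_camera(n);cv2.imwrite(f'pics/{n}0.png',c['img'][:,:,::-1]);print(n,c['camera_matrix'].tolist(),np.round(c['pose'],4).tolist())
E
```

```text
pics
[0.2631132  0.62095134 0.23028465] [-1.34693683e-04  1.99044552e-01  9.79989984e-01 -9.38334073e-04] 1.0024350993044095
scene [[492.9916413849182, 0.0, 282.5118727648889], [0.0, 492.9916413849182, 211.56400406400303], [0.0, 0.0, 1.0]] [[-0.5726, 0.631, -0.5234, 0.954], [0.8197, 0.4287, -0.3799, 0.2918], [-0.0154, -0.6465, -0.7627, 0.7482], [0.0, 0.0, 0.0, 1.0]]
top [[539.8115450898596, 0.0, 284.16777932982785], [0.0, 539.8115450898596, 219.71594610406697], [0.0, 0.0, 1.0]] [[-0.0284, -0.9986, 0.0441, 0.4612], [-0.9996, 0.0281, -0.0067, -0.0133], [0.0054, -0.0443, -0.999, 0.978], [0.0, 0.0, 0.0, 1.0]]
```

View pics/scene0.png

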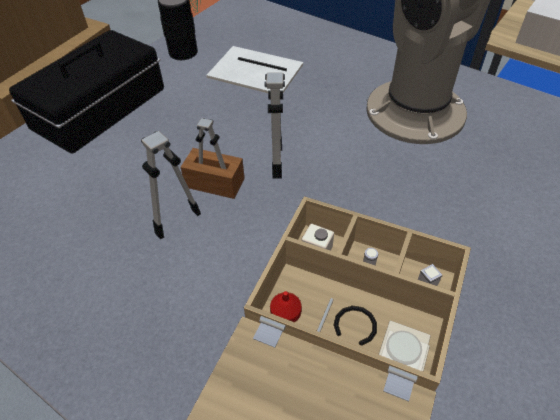

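View pics/top0.png

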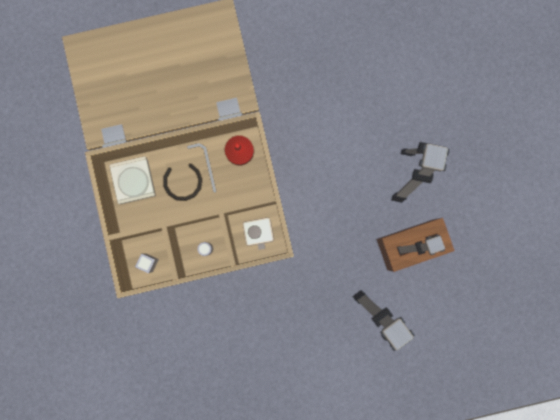

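The top view shows three tongs-like things:
- **Upper:** head at (435,157), free-standing and larger.
- **In the block:** head at (436,243).
- **Lower:** head at (398,334), free-standing and larger.

The ones in the wooden block fit the description, being the smallest and the only ones in a block. The three pockets hold the square canister at (146,263), the round canister at (205,249) and the dispenser at (257,233). I'll confirm with an enlarged crop and measure.

```bash
cat > h.py <<'E'
from station import *
import cv2,numpy as np
from scipy.spatial.transform import Rotation as R
def ray(c,px):
    K=c['camera_matrix'];P=c['pose']
    d=np.array([(px[0]-K[0,2])/K[0,0],(px[1]-K[1,2])/K[1,1],1.]);return P[:3,3],P[:3,:3]@d
def fish(c,px):
    K=c['camera_matrix'];P=c['pose'];a=(px[0]-K[0,2])/K[0,0];b=(px[1]-K[1,2])/K[1,1];r=np.hypot(a,b)+1e-9
    return P[:3,3],P[:3,:3]@np.array([a/r*np.sin(r),b/r*np.sin(r),np.cos(r)])
def plane(rd,z):
    o,d=rd;return o+d*(z-o[2])/d[2]
def blobs(m,amin=30):
    n,l,s,ce=cv2.connectedComponentsWithStats(m.astype('uint8'));return [(s[i].tolist(),ce[i],l==i) for i in range(1,n) if s[i][4]>=amin]
E
python3 - <<'E'
from h import *
C={n:read_camera(n) for n in['scene','top']}
im=C['top']['img'];a=cv2.resize(im[130:360,340:470],None,fx=3,fy=3,interpolation=2)[:590]
b=cv2.resize(im[200:300,110:300],None,fx=2,fy=2,interpolation=2)
s=cv2.resize(C['scene']['img'][60:250,130:300],None,fx=2.2,fy=2.2,interpolation=2)
o=np.zeros((600,800,3),'uint8');o[:a.shape[0],:a.shape[1]]=a;o[:200,400:780]=b;o[200:600,410:410+s.shape[1]]=s[:400,:390]
cv2.imwrite('pics/crop1.png',o[:,:,::-1])
hsv=cv2.cvtColor(im,cv2.COLOR_RGB2HSV);
# block
m=(hsv[...,1]>90)&((hsv[...,0]<18)|(hsv[...,0]>172));m[:,:360]=0
for st,ce,l in blobs(m,100):
    r=cv2.minAreaRect(np.argwhere(l)[:,::-1].astype('float32'));print('block',st,ce,r)
    bp=cv2.boxPoints(r);print(np.round([plane(ray(C['top'],p),.06)[:2] for p in bp],4).tolist())
# bright grey heads
g=(hsv[...,1]<60)&(hsv[...,2]>125);
for st,ce,l in blobs(g,40):
    r=cv2.minAreaRect(np.argwhere(l)[:,::-1].astype('float32'));print('grey',st,ce.round(1),r[1:],plane(ray(C['top'],ce),.163)[:2].round(4),plane(ray(C['top'],ce),.042)[:2].round(4))
E
```

```text
block [382, 219, 72, 52, 1695] [414.16696165 243.68082596] ((416.7496337890625, 244.2212677001953), (35.073524475097656, 65.38577270507812), 70.90650939941406)
[[0.4655, -0.1817], [0.4989, -0.2884], [0.442, -0.3056], [0.4088, -0.1991]]
grey [0, 0, 560, 420, 183546] [302.7 224.4] ((419.0, 559.0), 90.0) [ 0.4894 -0.0465] [ 0.4936 -0.0515]
grey [214, 97, 30, 25, 480] [228.2 109. ] ((20.462217330932617, 29.831361770629883), 77.00537872314453) [0.6686 0.0618] [0.6993 0.0729]
grey [95, 124, 38, 26, 493] [112.9 135.8] ((20.23735809326172, 38.076210021972656), 77.00537872314453) [0.6321 0.2377] [0.6574 0.275 ]
grey [187, 143, 30, 50, 268] [205.6 163.1] ((54.19683074951172, 16.838048934936523), 59.237281799316406) [0.5865 0.0979] [0.6051 0.1144]
grey [109, 156, 47, 49, 1648] [131.8 179.9] ((41.89882278442383, 39.650230407714844), 77.00537872314453) [0.564  0.2101] [0.5792 0.2433]
grey [243, 217, 31, 33, 757] [258.  232.1] ((30.986345291137695, 28.82906723022461), 78.69007110595703) [0.4796 0.0213] [0.4823 0.0264]
grey [427, 236, 18, 18, 225] [435.4 244.5] ((14.546475410461426, 15.495158195495605), 71.56504821777344) [ 0.4534 -0.246 ] [ 0.4522 -0.2805]
grey [197, 241, 14, 16, 178] [203.7 248.6] ((15.0, 13.0), 90.0) [0.4571 0.1037] [0.4565 0.1211]
grey [134, 253, 21, 21, 265] [144.1 263.1] ((17.441329956054688, 16.54690170288086), 26.56505012512207) [0.4378 0.1937] [0.4344 0.2244]
```

View pics/crop1.png

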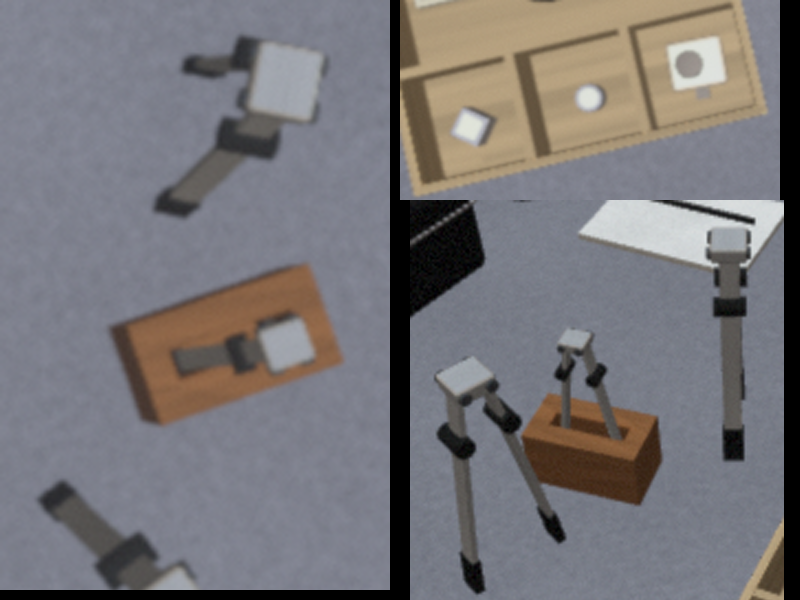

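The enlarged crop confirms it: the smallest tongs, head at top px (435,244), are the ones standing in the wooden block. The round canister is in the middle pocket at px (204,249). I'm moving now, first to a waypoint over the well.

Emit:
arm_command(
  commands=[-0.4, -0.29, -0.1, 0, 0, 69, 1, -0.4, -0.29, -0.1, 0, 0, 69, 1, -0.4, -0.29, -0.1, 0, 0, 69, 1, -0.4, -0.29, -0.1, 0, 0, 69, 1, -0.4, -0.29, -0.1, 0, 0, 69, 1, -0.4, -0.29, -0.1, 0, 0, 69, 1, -0.4, -0.29, -0.1, 0, 0, 69, 1, -0.4, -0.29, -0.1, 0, 0, 69, 1],
)

```text
t: 1.0
eef_pos: [0.4664, 0.2838, 0.3112]
tool_rot: [-0.0, 0.72, 0.694, 0.0]
contact_force: [1.2, -0.4, -0.4]
gripper_width: 1.0
grasp_force: 0.0
```

```bash
cat > go.py <<'E'
import sys
from h import *
# usage: x y z yaw(world angle of tool y, deg)
x,y,z,w=map(float,sys.argv[1:5]);o=get_obs();M=R.from_quat(np.roll(o['tool_rot'],-1)).as_matrix()
t=np.deg2rad(w);Y=np.array([np.cos(t),np.sin(t),0]);Z=np.array([0,0,-1.]);D=np.c_[np.cross(Y,Z),Y,Z]
print('t',o['t'],'pos',o['eef_pos'].round(4),'q',np.round(o['q'],2),'yaw',np.degrees(np.arctan2(M[1,1],M[0,1])).round(2))
print('shift',(M.T@(np.array([x,y,z])-o['eef_pos'])).round(4),'rot',R.from_matrix(M.T@D).as_rotvec(degrees=True).round(2))
E
python3 go.py .453 -.246 .30 -72.6
```

```text
t 1.0 pos [0.4664 0.2838 0.3112] q [-0.99  0.2   0.39  1.79 -0.08  1.17 -0.61] yaw -2.07
shift [-0.53    0.0057  0.0109] rot [-2.000e-02 -2.000e-02  7.053e+01]
```

Emit:
arm_command(
  commands=[-0.53, 0, 0, 0, 0, 70, 1, -0.53, 0, 0, 0, 0, 70, 1, -0.53, 0, 0, 0, 0, 70, 1, -0.53, 0, 0, 0, 0, 70, 1, -0.53, 0, 0, 0, 0, 70, 1, -0.53, 0, 0, 0, 0, 70, 1, -0.53, 0, 0, 0, 0, 70, 1, -0.53, 0, 0, 0, 0, 70, 1],
)

```text
t: 1.8
eef_pos: [0.4532, -0.1159, 0.3109]
tool_rot: [-0.0, 0.986, 0.167, 0.001]
contact_force: [1.3, 0.4, -0.1]
gripper_width: 1.003
grasp_force: 0.0
```

```bash
python3 go.py .453 -.246 .30 -72.6
```

```text
t 1.8 pos [ 0.4532 -0.1159  0.3109] q [-0.63  0.03  0.78  1.97 -0.02  1.15 -1.07] yaw -70.81
shift [-0.043   0.1228  0.0107] rot [-0.03 -0.07  1.79]
```

Emit:
arm_command(
  commands=[-0.043, 0.123, 0, 0, 0, 1.8, 1, -0.043, 0.123, 0, 0, 0, 1.8, 1, -0.043, 0.123, 0, 0, 0, 1.8, 1, -0.043, 0.123, 0, 0, 0, 1.8, 1, -0.043, 0.123, 0, 0, 0, 1.8, 1],
)

```text
t: 2.3
eef_pos: [0.454, -0.2447, 0.3104]
tool_rot: [-0.0, 0.988, 0.153, -0.0]
contact_force: [-0.0, 0.3, -0.3]
gripper_width: 1.002
grasp_force: 0.0
```

```bash
python3 go.py .453 -.246 .30 -72.6
python3 - <<'E'
from h import *
c=read_camera('wrist');cv2.imwrite('pics/w1.png',c['img'][:,:,::-1]);np.savez('w1.npz',**c);print(c['camera_matrix'].tolist(),c['pose'].round(3).tolist())
E
```

```text
t 2.3 pos [ 0.454  -0.2447  0.3104] q [-0.41  0.18  0.91  1.87 -0.15  1.16 -0.71] yaw -72.38
shift [-0.0014  0.0009  0.0104] rot [-0.01  0.04  0.22]
[[325.19226210127806, 0.0, 274.51286903562544], [0.0, 325.19226210127806, 208.49753412773734], [0.0, 0.0, 1.0]] [[0.303, -0.912, -0.277, 0.526], [-0.953, -0.29, -0.088, -0.223], [0.0, 0.291, -0.957, 0.451], [0.0, 0.0, 0.0, 1.0]]
```

View pics/w1.png

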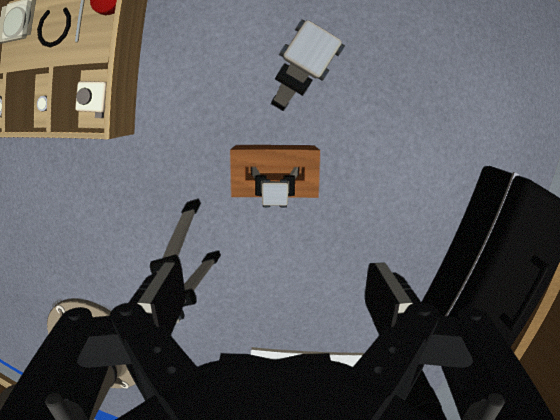

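The wrist view shows the head top at about (275,194) on the block (232-320, 147-197). The block edges run level in the image, so the yaw is right. One of the big tongs stands to the left, with legs at (190,210) and (212,260), clear of the fingers.

Run:
```python
from h import *
c=dict(np.load('w1.npz'));im=c['img'];hsv=cv2.cvtColor(im,cv2.COLOR_RGB2HSV)
m=(hsv[...,1]<45)&(hsv[...,2]>150);m[:170]=0;m[215:]=0;m[:,:250]=0;m[:,300:]=0
for st,ce,l in blobs(m,60): print(st,ce,plane(fish(c,ce),.163).round(4),[plane(fish(c,(st[0]+a*st[2],ce[1])),.163)[:2].round(4) for a in(0,1)],[plane(fish(c,(ce[0],st[1]+a*st[3])),.163)[:2].round(4) for a in(0,1)])
b=(hsv[...,1]>110)&((hsv[...,0]<18)|(hsv[...,0]>172));b[:,:225]=0;b[:,325:]=0;b[:140]=0;b[205:]=0
for st,ce,l in blobs(b,200): print(st,cv2.minAreaRect(np.argwhere(l)[:,::-1].astype('float32')))
for p in[(232,197),(320,197)]:print(plane(fish(c,p),.06).round(4))
```

```text
[262, 183, 26, 22, 553] [274.65822785 193.37793852] [ 0.4557 -0.2452  0.163 ] [array([ 0.4522, -0.2342]), array([ 0.4594, -0.2568])] [array([ 0.465 , -0.2423]), array([ 0.4451, -0.2486])]
[230, 145, 90, 53, 3691] ((274.5, 171.0), (52.0, 89.0), 90.0)
[ 0.4103 -0.2037  0.06  ]
[ 0.4436 -0.3088  0.06  ]
```

Emit:
arm_command(
  commands=[0.0006, 0.001, 0.05, 0, 0, 0, 1, 0.0006, 0.001, 0.1, 0, 0, 0, 1, 0.0006, 0.001, 0.14, 0, 0, 0, 1, 0.0006, 0.001, 0.165, 0, 0, 0, 1, 0.0006, 0.001, 0.185, 0, 0, 0, 1, 0.0006, 0.001, 0.2, 0, 0, 0, 1, 0.0006, 0.001, 0.208, 0, 0, 0, 1, 0.0006, 0.001, 0.208, 0, 0, 0, 1],
)

```text
t: 3.15
eef_pos: [0.4553, -0.2442, 0.1022]
tool_rot: [-0.0, 0.988, 0.155, -0.0]
contact_force: [-0.0, -0.4, 0.3]
gripper_width: 1.0
grasp_force: 0.0
```

```bash
python3 go.py .455 -.2458 .102 -72.4
python3 - <<'E'
from h import *
for n in['scene','wrist']:
    c=read_camera(n);cv2.imwrite(f'pics/{n}2.png',c['img'][:,:,::-1])
a=cv2.imread('pics/scene2.png');b=cv2.imread('pics/wrist2.png')
o=np.zeros((560,800,3),'uint8');a=cv2.resize(a[90:230,130:300],None,fx=2.3,fy=2.3);b=cv2.resize(b[120:420,120:440],None,fx=1.25,fy=1.25)
o[:a.shape[0],:a.shape[1]]=a;o[:b.shape[0],400:800]=b;cv2.imwrite('pics/v2.png',o[:400])
E
```

```text
t 3.15 pos [ 0.4553 -0.2442  0.1022] q [-0.19  0.48  0.72  2.08 -0.47  0.75 -0.43] yaw -72.21
shift [-0.0007  0.0014  0.0002] rot [-0.05  0.03  0.19]
```

View pics/v2.png

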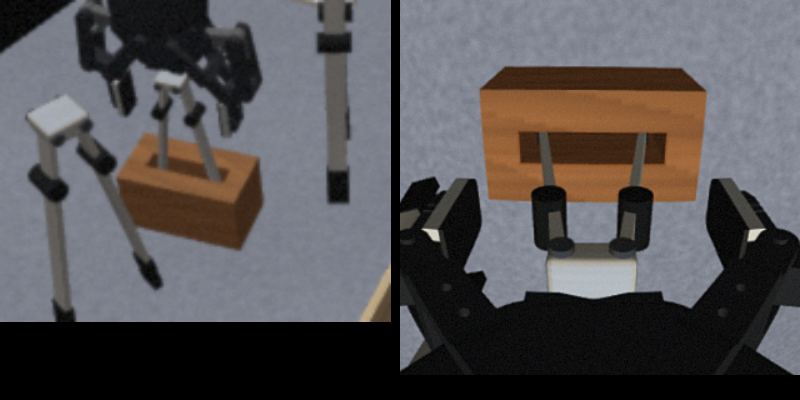

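Bars at about (549,215) and (635,215) in the wrist crop are centred between the pads. I'm closing to the carrying width.

Emit:
arm_command(
  commands=[0, 0.0005, 0, 0, 0, 0, 0.465, 0, 0.0005, 0, 0, 0, 0, 0.465, 0, 0.0005, 0, 0, 0, 0, 0.465, 0, 0.0005, 0, 0, 0, 0, 0.465, 0, 0.0005, 0, 0, 0, 0, 0.465, 0, 0.0005, 0, 0, 0, 0, 0.465, 0, 0.0005, 0, 0, 0, 0, 0.465, 0, 0.0005, 0, 0, 0, 0, 0.465],
  force=25,
)

```text
t: 4.05
eef_pos: [0.4559, -0.2459, 0.103]
tool_rot: [0.0, 0.988, 0.154, 0.0]
contact_force: [0.0, -0.7, 5.3]
gripper_width: 0.467
grasp_force: 13.4
```

Emit:
arm_command(
  commands=[0, 0, -0.005, 0, 0, 0, 0.465, 0, 0, -0.015, 0, 0, 0, 0.465, 0, 0, -0.03, 0, 0, 0, 0.465, 0, 0, -0.05, 0, 0, 0, 0.465, 0, 0, -0.07, 0, 0, 0, 0.465, 0, 0, -0.095, 0, 0, 0, 0.465, 0, 0, -0.12, 0, 0, 0, 0.465, 0, 0, -0.14, 0, 0, 0, 0.465],
)

```text
t: 4.85
eef_pos: [0.4552, -0.2458, 0.2449]
tool_rot: [-0.0, 0.988, 0.154, 0.001]
contact_force: [-0.9, -0.2, -0.9]
gripper_width: 0.466
grasp_force: 10.5
```

```bash
python3 - <<'E'
from h import *
for n in['scene','wrist']:
    c=read_camera(n);cv2.imwrite(f'pics/{n}3.png',c['img'][:,:,::-1])
a=cv2.imread('pics/scene3.png');b=cv2.imread('pics/wrist3.png')
o=np.zeros((560,800,3),'uint8');a=cv2.resize(a[50:220,130:300],None,fx=2.3,fy=2.3);b=cv2.resize(b[120:420,120:440],None,fx=1.25,fy=1.25)
o[:a.shape[0],:a.shape[1]]=a;o[:b.shape[0],400:800]=b;cv2.imwrite('pics/v3.png',o[:400])
E
python3 go.py 0.46 0.0 .27 -75
```

```text
t 4.95 pos [ 0.4566 -0.2465  0.2459] q [-0.36  0.27  0.89  1.95 -0.25  1.03 -0.62] yaw -72.29
shift [ 0.0783 -0.2337 -0.0242] rot [ 0.12 -0.27  2.71]
```

View pics/v3.png

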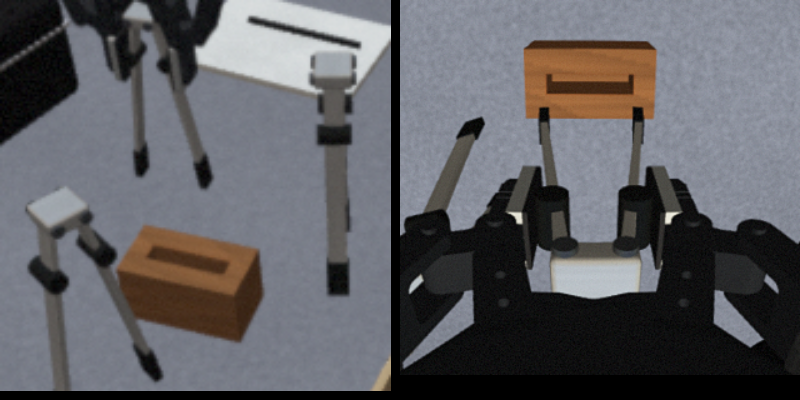

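The tongs are out and upright: tip pads at (545,120) and (638,122) in the crop, slot empty. I'm carrying them to the well.

Emit:
arm_command(
  commands=[0.008, -0.02, -0.01, 0, 0, 0, 0.465, 0.022, -0.06, -0.02, 0, 0, 1, 0.465, 0.038, -0.105, -0.025, 0, 0, 2, 0.465, 0.052, -0.15, -0.025, 0, 0, 3, 0.465, 0.068, -0.195, -0.025, 0, 0, 4, 0.465, 0.082, -0.24, -0.025, 0, 0, 5, 0.465, 0.094, -0.28, -0.025, 0, 0, 6, 0.465, 0.1, -0.3, -0.025, 0, 0, 6, 0.465],
)

```text
t: 5.75
eef_pos: [0.4582, 0.0746, 0.2673]
tool_rot: [-0.0, 0.995, 0.104, -0.001]
contact_force: [0.1, -0.7, -0.5]
gripper_width: 0.466
grasp_force: 10.4
```

```bash
python3 go.py 0.4565 0.121 .27 -78.6
python3 - <<'E'
from h import *
c=read_camera('wrist');cv2.imwrite('pics/w4.png',c['img'][:,:,::-1]);np.savez('w4.npz',**c)
E
```

```text
t 5.75 pos [0.4582 0.0746 0.2673] q [-0.97  0.08  0.73  2.03 -0.06  1.05 -1.57] yaw -78.01
shift [ 0.008  -0.0457 -0.0026] rot [-0.05  0.06  0.59]
```

View pics/w4.png

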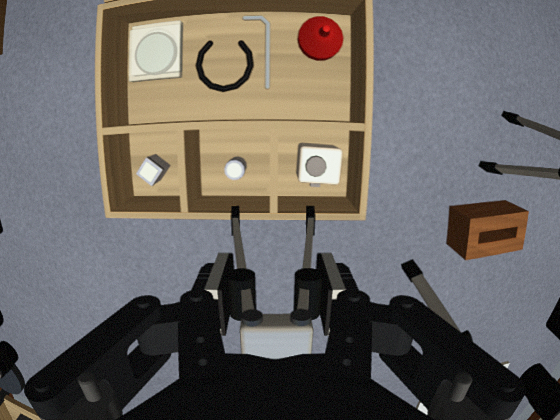

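The wrist view shows the round canister at (235,168) in the middle pocket, the square one at (151,170) and the dispenser at (320,165). The tongs tips are at (236,212) and (310,212).

```bash
cat > meas.py <<'E'
from h import *
import sys
f,x0,x1,y0,y1=sys.argv[1],*map(int,sys.argv[2:6])
c=dict(np.load(f));im=c['img'];hsv=cv2.cvtColor(im,cv2.COLOR_RGB2HSV)
m=(hsv[...,1]<50)&(hsv[...,2]>90);k=np.zeros(m.shape,bool);k[y0:y1,x0:x1]=1;m&=k
for st,ce,l in blobs(m,60):
    pts=np.argwhere(l)[:,::-1].astype('float32');e=cv2.minEnclosingCircle(pts);print('can',st,ce.round(1),e,[plane(fish(c,ce),z)[:2].round(4).tolist() for z in(.042,.025)])
    for q in 130,170,200: 
        b=l&(hsv[...,2]>q); 
        if b.any(): p=np.argwhere(b)[:,::-1].mean(0);print(q,b.sum(),p.round(1),plane(fish(c,p),.042)[:2].round(4))
E
python3 meas.py w4.npz 215 256 150 186
python3 - <<'E'
from h import *
c=dict(np.load('w4.npz'))
for n,p,z in[('tipL',(235.5,208),.174),('tipR',(310,208),.174),('cornL',(107,216),.08),('cornR',(365,217),.08),('div1',(192,130),.08),('div1b',(189,212),.08),('div2',(274,130),.08),('div2b',(275,212),.08)]: print(n,plane(fish(c,p),z)[:2].round(4))
E
```

```text
can [224, 160, 21, 20, 340] [234.1 169.5] ((234.1380157470703, 169.4592742919922), 10.451626777648926) [[0.4585, 0.1215], [0.4552, 0.1229]]
130 331 [233.9 169.6] [0.4583 0.1216]
170 309 [233.7 170. ] [0.4579 0.1218]
200 260 [233.8 169.7] [0.4582 0.1217]
tipL [0.456  0.1036]
tipR [0.4677 0.0485]
cornL [0.3841 0.2584]
cornR [ 0.4448 -0.03  ]
div1 [0.4983 0.1687]
div1b [0.4106 0.1586]
div2 [0.514  0.0863]
div2b [0.43   0.0674]
```

Emit:
arm_command(
  commands=[0.003, -0.015, 0, 0, 0, 0, 0.465, 0.007, -0.035, 0.01, 0, 0, 0, 0.465, 0.0093, -0.0455, 0.03, 0, 0, 0, 0.465, 0.0093, -0.0455, 0.05, 0, 0, 0, 0.465, 0.0093, -0.0455, 0.07, 0, 0, 0, 0.465, 0.0093, -0.0455, 0.07, 0, 0, 0, 0.465, 0.0093, -0.0455, 0.07, 0, 0, 0, 0.465],
)

```text
t: 6.5
eef_pos: [0.459, 0.1169, 0.1974]
tool_rot: [0.0, 0.995, 0.102, -0.001]
contact_force: [-0.0, -0.9, -0.8]
gripper_width: 0.464
grasp_force: 10.4
```

```bash
python3 go.py 0.4578 0.1214 .109 -78.1
python3 - <<'E'
from h import *
c=read_camera('wrist');np.savez('w5.npz',**c);a=c['img'][:,:,::-1];s=read_camera('scene')['img'][:,:,::-1]
o=np.zeros((420,800,3),'uint8');b=cv2.resize(a[60:340,140:400],None,fx=1.5,fy=1.5);o[:420,:390]=b;d=cv2.resize(s[120:320,270:470],None,fx=2,fy=2);o[:400,395:795]=d
cv2.imwrite('pics/v5.png',o)
E
```

```text
t 6.5 pos [0.459  0.1169 0.1974] q [-0.98  0.21  0.69  2.09 -0.17  0.89 -1.56] yaw -78.33
shift [-0.0002 -0.0048  0.0884] rot [ 0.05  0.07 -0.23]
```

View pics/v5.png

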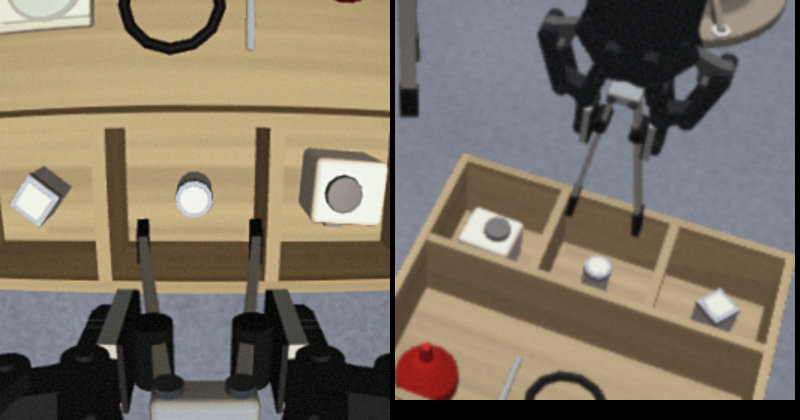

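The canister's top is at crop (194,196), between the tips at (143,225) and (255,225), and all of it lies over the middle pocket. One last measurement.

```bash
python3 meas.py w5.npz 250 290 172 206;python3 - <<'E'
from h import *
c=dict(np.load('w5.npz'))
for p in[(143,221),(255,221)]: print(plane(fish(c,(140+p[0]/1.5,60+p[1]/1.5)),.104)[:2].round(4))
for p in[(100,285),(272,285),(100,200),(108,200),(270,200),(281,200)]: print(p,plane(fish(c,(140+p[0]/1.5,60+p[1]/1.5)),.08)[:2].round(4))
print(c['pose'].round(3).tolist())
E
```

```text
can [257, 180, 25, 25, 480] [268.9 192.4] ((268.9510498046875, 192.33216857910156), 12.501322746276855) [[0.4586, 0.1212], [0.4544, 0.1206]]
130 469 [268.8 192.5] [0.4584 0.1212]
170 457 [268.9 192.7] [0.4583 0.1212]
200 429 [268.9 192.7] [0.4582 0.1212]
[0.4575 0.1459]
[0.4689 0.0906]
(100, 285) [0.4059 0.1661]
(272, 285) [0.4265 0.0674]
(100, 200) [0.457  0.1731]
(108, 200) [0.4579 0.1687]
(270, 200) [0.4758 0.0811]
(281, 200) [0.4771 0.0751]
[[0.202, -0.937, -0.285, 0.532], [-0.979, -0.193, -0.06, 0.132], [0.001, 0.292, -0.957, 0.338], [0.0, 0.0, 0.0, 1.0]]
```

Emit:
arm_command(
  commands=[0.002, -0.004, 0, 0, 0, 0, 0.465, 0.002, -0.004, 0.01, 0, 0, 0, 0.465, 0.002, -0.004, 0.025, 0, 0, 0, 0.465, 0.002, -0.004, 0.04, 0, 0, 0, 0.465, 0.002, -0.004, 0.045, 0, 0, 0, 0.465, 0.002, -0.004, 0.045, 0, 0, 0, 0.465],
)

```text
t: 7.2
eef_pos: [0.4599, 0.1212, 0.152]
tool_rot: [0.0, 0.995, 0.102, -0.001]
contact_force: [0.3, 0.2, -0.9]
gripper_width: 0.469
grasp_force: 10.4
```

```bash
python3 go.py 0.460 0.1213 .109 -78.1;sleep 0; python3 go.py 0.460 0.1213 .109 -78.1
```

```text
t 7.2 pos [0.4599 0.1212 0.152 ] q [-0.94  0.29  0.65  2.13 -0.25  0.79 -1.49] yaw -78.28
shift [ 0.0002 -0.0001  0.043 ] rot [ 0.03  0.08 -0.18]
t 7.2 pos [0.4599 0.1212 0.152 ] q [-0.94  0.29  0.65  2.13 -0.25  0.79 -1.49] yaw -78.28
shift [ 0.0002 -0.0001  0.043 ] rot [ 0.03  0.08 -0.18]
```

On target, so I'm descending the rest of the way.

Emit:
arm_command(
  commands=[0, 0, 0.01, 0, 0, 0, 0.465, 0, 0, 0.02, 0, 0, 0, 0.465, 0, 0, 0.03, 0, 0, 0, 0.465, 0, 0, 0.038, 0, 0, 0, 0.465, 0, 0, 0.043, 0, 0, 0, 0.465, 0, 0, 0.043, 0, 0, 0, 0.465, 0, 0, 0.043, 0, 0, 0, 0.465],
)

```text
t: 7.9
eef_pos: [0.4605, 0.1213, 0.1096]
tool_rot: [0.0, 0.995, 0.102, -0.0]
contact_force: [0.2, 0.8, -1.0]
gripper_width: 0.466
grasp_force: 10.4
```

```bash
python3 go.py 0.460 0.1213 .109 -78.1
python3 - <<'E'
from h import *
c=read_camera('wrist');np.savez('w6.npz',**c);a=c['img'][:,:,::-1];s=read_camera('scene')['img'][:,:,::-1];t=read_camera('top')['img'][:,:,::-1]
o=np.zeros((420,800,3),'uint8');b=cv2.resize(a[60:340,140:400],None,fx=1.5,fy=1.5);o[:420,:390]=b;d=cv2.resize(s[180:310,290:450],None,fx=2.5,fy=2.5);o[:325,395:795]=d
cv2.imwrite('pics/v6.png',o)
E
```

```text
t 7.9 pos [0.4605 0.1213 0.1096] q [-0.89  0.37  0.61  2.16 -0.33  0.7  -1.43] yaw -78.28
shift [-0.0005 -0.0001  0.0006] rot [ 0.01  0.   -0.18]
```

View pics/v6.png

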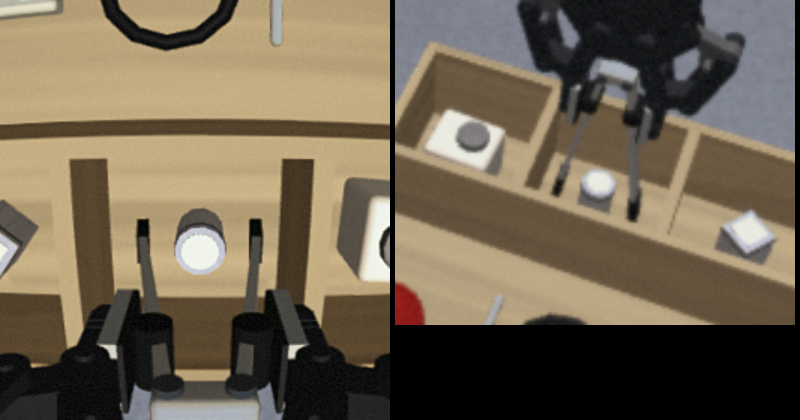

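The canister, top at (200,250) and base around (200,213), sits centred between the pads at (143,240) and (256,240). Quick x check while here.

```bash
python3 meas.py w6.npz 255 292 205 245|tail -2;python3 - <<'E'
from h import *
c=dict(np.load('w6.npz'))
for p in[(143,220),(256,220)]: print([plane(fish(c,(140+p[0]/1.5,60+p[1]/1.5)),z)[:2].round(4).tolist() for z in(.012,.016,.02)])
E
```

```text
170 824 [272.9 227.2] [0.4585 0.1212]
200 787 [272.8 227.2] [0.4585 0.1213]
[[0.4582, 0.1508], [0.4594, 0.1506], [0.4607, 0.1503]]
[[0.4699, 0.0941], [0.471, 0.0948], [0.4721, 0.0955]]
```

Tip midpoint (.4584,.1213) against canister (.4585,.1213), so I'm squeezing.

Emit:
arm_command(
  commands=[0, 0, 0, 0, 0, 0, 0.4, 0, 0, 0, 0, 0, 0, 0.35, 0, 0, 0, 0, 0, 0, 0.28, 0, 0, 0, 0, 0, 0, 0.25, 0, 0, 0, 0, 0, 0, 0.25, 0, 0, 0, 0, 0, 0, 0.25, 0, 0, 0, 0, 0, 0, 0.25, 0, 0, 0, 0, 0, 0, 0.25],
  force=55,
)

```text
t: 8.85
eef_pos: [0.4607, 0.1215, 0.1099]
tool_rot: [-0.0, 0.995, 0.102, 0.0]
contact_force: [0.0, 0.2, 6.2]
gripper_width: 0.374
grasp_force: 54.4
```

Emit:
arm_command(
  commands=[0, 0, -0.003, 0, 0, 0, 0.25, 0, 0, -0.01, 0, 0, 0, 0.25, 0, 0, -0.02, 0, 0, 0, 0.25, 0, 0, -0.035, 0, 0, 0, 0.25, 0, 0, -0.055, 0, 0, 0, 0.25, 0, 0, -0.075, 0, 0, 0, 0.25, 0, 0, -0.095, 0, 0, 0, 0.25, 0, 0, -0.11, 0, 0, 0, 0.25],
)

```text
t: 9.65
eef_pos: [0.4605, 0.1212, 0.2214]
tool_rot: [-0.0, 0.995, 0.102, 0.001]
contact_force: [-0.1, 0.6, -2.4]
gripper_width: 0.377
grasp_force: 54.6
```

Emit:
arm_command(
  commands=[0, 0, -0.007, 0, 0, 0, 0.25, 0, 0, -0.012, 0, 0, 0, 0.25, 0, 0, -0.012, 0, 0, 0, 0.25, 0, 0, -0.012, 0, 0, 0, 0.25, 0, 0, -0.012, 0, 0, 0, 0.25, 0, 0, -0.012, 0, 0, 0, 0.25],
)

```text
t: 10.25
eef_pos: [0.46, 0.1212, 0.2311]
tool_rot: [0.0, 0.995, 0.102, -0.0]
contact_force: [-0.3, -0.2, -0.6]
gripper_width: 0.377
grasp_force: 54.6
```

```bash
python3 go.py 0.460 0.1213 .232 -78.1
python3 - <<'E'
from h import *
c=read_camera('wrist');a=c['img'][:,:,::-1];C=read_camera('scene');np.savez('s7.npz',**C);s=C['img'][:,:,::-1]
o=np.zeros((420,800,3),'uint8');b=cv2.resize(a[60:340,140:400],None,fx=1.5,fy=1.5);o[:420,:390]=b;d=cv2.resize(s[110:270,290:450],None,fx=2.5,fy=2.5);o[:400,395:795]=d
cv2.imwrite('pics/v7.png',o)
E
```

```text
t 10.25 pos [0.46   0.1212 0.2311] q [-1.02  0.16  0.71  2.05 -0.13  0.97 -1.61] yaw -78.28
shift [-0.     -0.0001 -0.0009] rot [ 0.03  0.06 -0.18]
```

View pics/v7.png

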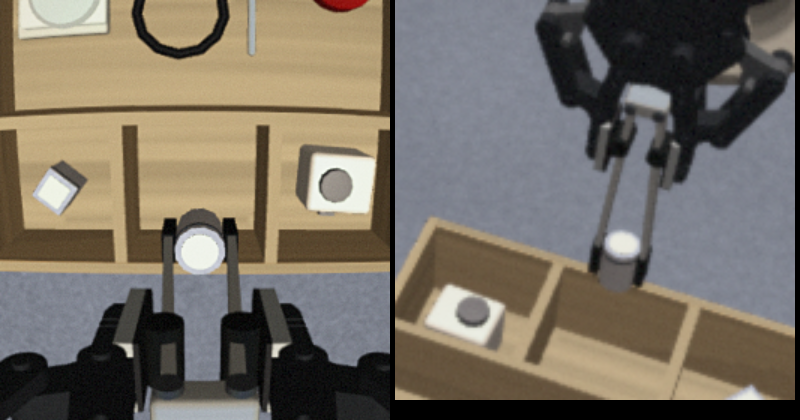

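The canister hangs upright between the pads at scene crop (620,262). Its underside is about 49 mm above the rim, and the other items haven't moved.

```bash
python3 -c "
from station import *
o=get_obs();print(abs(o['joint_vel']).max(),o['eef_pos'],o['grasp_force']);print(hand_in())"
```

```text
0.002515949952851119 [0.46020821 0.12127573 0.23132854] 54.59223747253418
the job is handed in; nothing more can be done
None
```

I handed the job in at about 10 s of the 42 s: the tongs are upright and squeezed shut (about 55 N at the bars) on the round canister, which hangs still with its underside about 49 mm above the well rim, and in the last views nothing else in the well had moved.

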